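# Unlock the rod box and thread the number rod out

### The job

Take the yellow key from the beech block in the vise, push it fully home into the brass lock on the wooden box, and turn it clockwise (seen from above) until the white latch bar has swung round to its stop, away from the hatch; leave the key in the lock. Then grip the red-and-blue number rod through the hatch, tilt it and draw it out slantwise, since it is longer than the hatch, and finish while holding it still in the air with the whole rod at least 10 cm above the box's lid. Do not disturb the pop toy, the tile puzzle or the pencil pot.

Things in the scene. Friction and masses are not known exactly. Their poses are not given: they have to be found in the camera images.
- box: Fixed open wooden box, outside 142 (x) x 262 (y) x 63 mm high, walls and floor 6 mm thick; origin at the centre of its underside on the table. Inner floor 6 mm above the origin, inside 130 x 250 mm. A 5 mm plywood lid plate covers it from y = -125 to y = -15 mm with its top at z = 63 mm and its underside at z = 58 mm (52 mm of headroom); the rest, y = -15 to +125 mm over the full inside width of 130 mm, is the open hatch.
- hatch (a point): Centre of the hatch opening, at the height of the box's top (63 mm above the table); the hatch measures 130 mm along x and 140 mm along y.
- lock (a joint): Turn of the brass lock cylinder, rad. At 0 the white latch bar lies over the hatch along the box's +y, above the rod; it grows clockwise seen from above up to the stop at 1.5, where the bar points along the box's +x, away from the hatch. Friction of about 0.12 N m keeps it where it is left; it starts between 0 and 0.15.
- lock_mouth (a point): Centre of the key slot's mouth on top of the brass lock cylinder (diameter 58 mm, 24 mm high, upright axis, standing on the lid plate at box y = -90 mm; the mouth is 87 mm above the table). Turns with the lock. The slot is 27 mm long along this frame's x, 11 mm wide along y and 22 mm deep. A white bar 18 mm wide and 8 mm thick, top 15 mm below the mouth, reaches 165 mm from the axis along this frame's +y.
- key: Loose key, 50 g: yellow bow 34 (x) x 16 (y) x 40 mm high over a steel blade 24 (x) x 8 (y) mm that reaches 20 mm down. Origin at the shoulder, the centre of the bow's underside; z points up through the bow. It stands upright in the vise's block with its shoulder on the block; fully home in the lock its shoulder rests on the lock's mouth. Either way round fits. The blade has about 0.13 rad of play in the slot.
- vise_slot (a point): Mouth of the slot in the top of the beech block (50 x 36 mm) where the key stands at first, 75 mm above the table, slot along x; the block is clamped in a fixed grey steel bench vise, 80 x 110 mm, whose jaws end 10 mm below the block's top.
- rod: Loose wooden number rod with red and blue bands, 220 mm long along its y, 18 x 18 mm in section, 40 to 85 g; origin at the centre of its underside. It lies on the box's inner floor, nearly along the box's y, one end visible in the hatch and the other 80 to 98 mm deep under the lid plate; too long to come out level.
- rod_end_out (a point): Centre of the rod's end face (its +y) that is visible in the hatch at the start.
- rod_end_in (a point): Centre of the rod's other end face (its -y), under the lid plate at the start.
- pop_toy: Purple silicone pop toy lying flat, 120 x 120 x 18 mm, origin at the centre of its underside. Leave alone.
- tile_puzzle: Wooden sliding tile puzzle lying flat, 116 x 116 x 16 mm, origin at the centre of its underside. Leave alone.
- pencil_pot: White ceramic pot, diameter 80 mm, 95 mm high, with plastic sticks up to 140 mm high, origin at the centre of its underside. Leave alone.
Mind the look-alikes: they are no part of the job. Of the things that look like the key, the smallest one is meant.

How it is judged:
By the outcome, as a careful person would: the job done as asked, in the order asked, and still so for the second after the job is handed in, while the arm keeps its last pose, push and grip.
It also fails if it takes over 58 s, if anything falls off the work surface, if the arm or the gripper's body presses on something with over 40 N, if the wrist force passes 120 N, or if a joint passes its speed limit or range.

### The arm

A 6-joint arm with a two-finger parallel gripper is mounted at the origin on the work surface. World frame = base frame: x ahead of the robot, y to its left, z up, the work surface at z = 0. Lengths are in m, angles in rad, forces in N, time in s.
With the tool pointing down it reaches from about 0.35 to 0.775 m from the base axis. Payload 7.3 kg.
Tool frame: the origin (TCP) lies midway between the tips of the shut fingers; the grasp point (between the pads) lies 19 mm behind it; z points along the fingers, y is the direction in which the jaws open and shut (so a half turn about z gives the same grasp; the last joint's range is limited). The gripper opens to 92 mm and grips with 3 to 60 N. Pads are 19 mm wide; open, the fingers measure 130 mm over their backs; the gripper's body (75 mm by 190 mm) begins 47 mm behind the grasp point.
Start: joints at [-1.465, 0.342, 1.524, -0, 1.275, -0.146], TCP at [0.131, -0.508, 0.227] pointing down, gripper open.
Joint ranges: [-2.53, 2.53], [-0.77, 2.02], [0.04, 2.7], [-1, 4.14], [0.28, 2.66], [-3.11, 3.11]. Speed limits (rad/s): [2.57, 2.57, 3.14, 3.14, 3.14, 3.14].

### API

Orientations are given as [roll, pitch, yaw] about the fixed x, y, z axes, in that order (R = Rz(yaw) Ry(pitch) Rx(roll)).
In Python, from cell import status, eyes, job gives the robot as it stands.
- The arm moves only by the tool jog_arm, never from a script. Its argument "series" is a list of rows, each a list of 3 entries, a list of its own where there are three numbers: the gripper command: -1 is shut, 1 is fully open, values between are in proportion, then the shift along the tool's x, y, z in m, then the turn, a rotation vector about the tool's x, y, z in rad. In form: [[grip, [x, y, z], [ax, ay, az]], ...]. A call has 1 to 12 rows; each row is the pose to reach, as a shift and turn from the pose commanded when the call began, along the tool's axes at that moment; what a row does not reach only later rows make up. A row lasts 1/12 s, in which the tool goes at most 41.7 mm and 7.16 degrees, less where a joint would pass 70% of its speed; a pose out of reach is approached as far as the arm can. A call with a gripper value outside its range is refused whole. The fingers move at their own pace and stop on an object; "squeeze" is the grip in N (left out, the last holds). Time passes only in rows, so rows that repeat a pose let the fingers close. It gives the time, the measured TCP pose, the force and the opening at its end, in the units of the state.
- status.observe(): the state, without advancing time (a new reading comes with each control period).
- eyes.read_camera(name): name is "side" or "top" or "wrist"; returns a dict with "img" (420x560x3 uint8, red, green, blue), "range_z" (420x560 float32, m along the optical axis (not along the pixel's ray), 0 where there is no reading), "camera_matrix" (3x3 intrinsics, pixels), "k1" (the pictures are not rectified: a ray, as slopes to the right and down, at radius r is drawn at 1 + k1 r^2 times it, then the intrinsics apply), "T" (4x4, takes a point from camera to world coordinates); the wrist camera has in their place "tool_from_camera" (4x4, takes a point from camera to tool coordinates, whose origin is the TCP and whose axes are the flange's). Camera axes: x right, y down, z forward; pixel columns grow to the right and rows downward; lengths in m; the calibration is good to about 2 mm. A picture is of the moment at which its call begins: read the wrist's pose just before it.
- job.hand_in(): hands the job in, once; it reports no verdict.
The state is a dict: "time": time; "qpos": joint angles; "qvel": joint speeds; "joint_efforts": joint torques, N m; "tool_pos": TCP position; "tool_rot": TCP orientation; "contact_force": force on the tool from outside, world axes, zero at the start; "torque": the same for the moment, N m; "opening": finger opening in m.
Only numpy, scipy, OpenCV 4.12 (cv2) and the standard library are available. Lean on these libraries where they do the work, as an engineer would, in place of code of your own. Each camera call takes 0.05 s, during which the arm holds its last target.

## Working session

There is one attempt and no reset: what is moved stays moved. The work goes in short steps, Python scripts to look and compute and a tool call to move; the robot and the scene stay as the last step left them, time stands still between calls to the robot, and variables do not carry over. Pictures are saved under pics/ and viewed, and the job is handed in when it is done.

Besides the shell and the picture viewer there is one more tool, called after ">>>" as name([rows], argument=value, ...), one row to a line, values as JSON. jog_arm: Moves the arm, as the interface text tells. Its arguments: {"type":"object","properties":{"series":{"type":"array","items":{"type":"array"}},"squeeze":{"type":"number"}},"required":["series"]}

```bash
ls; mkdir -p pics
python3 - <<'E'
from cell import status, eyes
import cv2
s=status.observe()
print(s)
for n in ["side","top","wrist"]:
    c=eyes.read_camera(n)
    cv2.imwrite(f"pics/{n}0.png",c["img"][:,:,::-1])
    print(n,c["camera_matrix"].tolist(),c["k1"],c.get("T",c.get("tool_from_camera")).tolist() if not isinstance(c.get("T",c.get("tool_from_camera")),list) else c.get("T"))
E
```

```text
pics
{'time': 0.0, 'qpos': array([-1.46500832e+00,  3.42735473e-01,  1.52506186e+00, -7.18349285e-06,
        1.27539265e+00, -1.46001970e-01]), 'qvel': array([-0.00156538, -0.0001335 , -0.0011774 ,  0.00044917,  0.00150825,
        0.00042942]), 'joint_efforts': array([-1.29796455e-03, -4.31247103e+01, -2.44223410e+01,  7.15252245e-02,
        5.58954547e-02, -1.22830161e-04]), 'tool_pos': array([ 0.13077024, -0.50801183,  0.2260227 ]), 'tool_rot': array([-3.14001132e+00, -2.25589682e-04,  2.51791891e-01]), 'contact_force': array([0.09822966, 0.09381889, 0.65618978]), 'torque': array([0.02449968, 0.06733603, 0.00309409]), 'opening': 0.09156845144509851}
side [[404.0431665700642, 0.0, 280.8970681455938], [0.0, 404.0431665700642, 208.66308656174763], [0.0, 0.0, 1.0]] -0.00020649652866173561 [[0.9536147012636966, -0.23090652603718304, 0.19313512825788695, 0.34495356089702917], [-0.3010141115580893, -0.7248654639239647, 0.61964551467205, -0.6858823732377447], [-0.003083208822777759, -0.6490394714065819, -0.7607484856242697, 0.8753547777515676], [0.0, 0.0, 0.0, 1.0]]
top [[519.1858210003478, 0.0, 278.7410736213242], [0.0, 519.1858210003478, 224.2031773462417], [0.0, 0.0, 1.0]] 0.025080411906084593 [[0.00011122146133876454, -0.9905243312465138, 0.1373373104383262, 0.31396313815346033], [-0.9998552108301972, 0.0022267831140070004, 0.016870056688265737, -0.029571201632072143], [-0.017016022023042386, -0.13731930179552265, -0.9903806663848511, 1.622931766345227], [0.0, 0.0, 0.0, 1.0]]
wrist [[317.1230840291738, 0.0, 280.33428197585556], [0.0, 317.1230840291738, 210.51549480065094], [0.0, 0.0, 1.0]] 0.023473512215273194 [[-0.0006582711965183459, -0.9658792323336078, -0.2589920369927803, 0.07007531766892124], [0.9999985155188957, -0.0010482208794327093, 0.0013675499954670422, 0.000832886570063418], [-0.0015923690005821894, -0.2589907523052239, 0.9658784885177524, -0.1578752335969124], [0.0, 0.0, 0.0, 1.0]]
```

View pics/side0.png

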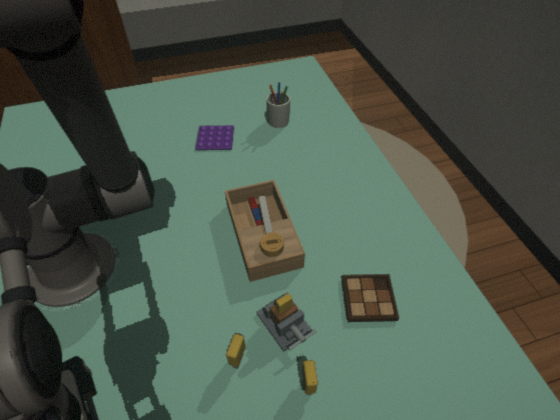

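View pics/top0.png

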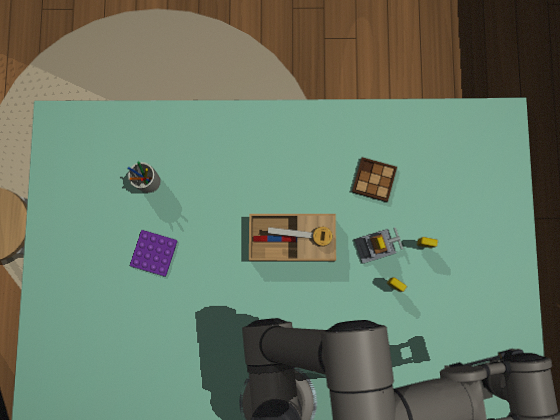

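View pics/wrist0.png

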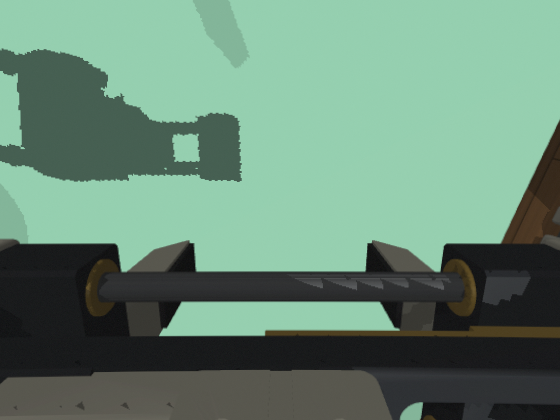

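The top view shows the box at about (292,238) and the vise with its key at about (380,243). The two larger decoy keys are at (428,242) and (398,284). I'll measure next.

```bash
cat > h.py <<'E'
import numpy as np, cv2
from scipy.spatial.transform import Rotation as R
from cell import status, eyes
def tool():
    s=status.observe(); T=np.eye(4); T[:3,:3]=R.from_euler('xyz',s['tool_rot']).as_matrix(); T[:3,3]=s['tool_pos']; return T,s
def cam(n):
    Tt,s=tool()
    c=eyes.read_camera(n)
    c['Tw']=np.array(c['T']) if 'T' in c else Tt@np.array(c['tool_from_camera'])
    return c
def rays(c,px):
    px=np.atleast_2d(np.float64(px)); K=np.array(c['camera_matrix'])
    d=(px-K[:2,2])/np.array([K[0,0],K[1,1]])
    u=d.copy()
    for _ in range(20): u=d/(1+c['k1']*(u**2).sum(1,keepdims=True))
    return np.c_[u,np.ones(len(u))]
def toplane(c,px,z):
    r=rays(c,px)@c['Tw'][:3,:3].T; o=c['Tw'][:3,3]
    return o+r*((z-o[2])/r[:,2:3])
def cloud(c):
    h,w=c['range_z'].shape; v,u=np.mgrid[:h,:w]
    r=rays(c,np.c_[u.ravel(),v.ravel()])
    p=r*c['range_z'].reshape(-1,1)
    return (p@c['Tw'][:3,:3].T+c['Tw'][:3,3]).reshape(h,w,3)
def hsv(c): return cv2.cvtColor(c['img'],cv2.COLOR_RGB2HSV)
def save(n,img,s=1,crop=None):
    if crop: x0,y0,x1,y1=crop; img=img[y0:y1,x0:x1]
    if s!=1: img=cv2.resize(img,None,fx=s,fy=s,interpolation=cv2.INTER_CUBIC)
    cv2.imwrite(f'pics/{n}.png',img[:,:,::-1])
E
python3 - <<'E'
from h import *
for n,crop in [('top',(230,190,450,310)),('side',(200,160,400,400))]:
    c=cam(n); save(n+'1',c['img'],3.5 if n=='top' else 2.5,crop)
    H=hsv(c); P=cloud(c)
    m=((H[...,0]>18)&(H[...,0]<32)&(H[...,1]>170)&(H[...,2]>90)).astype(np.uint8)
    k,l,st,ce=cv2.connectedComponentsWithStats(m)
    for i in range(1,k):
        if st[i,4]>15:
            q=P[l==i]; print(n,st[i],ce[i].round(1),'median',np.median(q,0).round(3),'zmax',q[:,2].max().round(3))
E
```

```text
top [377 236   9  13  69] [380.9 242.1] median [ 0.47  -0.301  0.113] zmax 0.124
top [421 237  16   9 105] [428.7 241.3] median [ 0.476 -0.447  0.085] zmax 1.623
top [390 278  16  13 111] [397.7 283.9] median [ 0.35  -0.352  0.085] zmax 0.093
```

```bash
ls pics
```

```text
side0.png
side1.png
top0.png
top1.png
wrist0.png
```

View pics/side1.png

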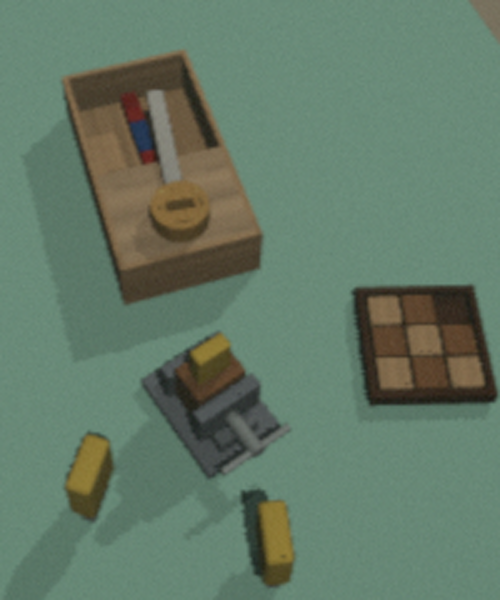

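View pics/top1.png

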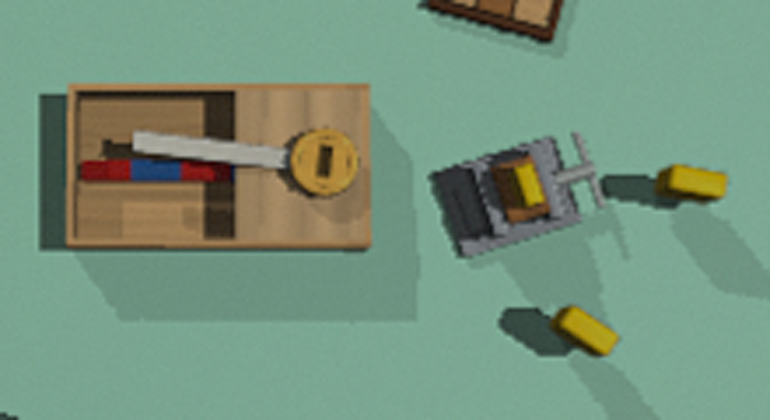

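Run:
```python
from h import *
c=cam('top')
f=lambda x,y:(x/3.5+230-.36,y/3.5+190-.36)
print('corners',toplane(c,[f(68,86),f(370,86),f(370,247),f(68,247)],.063).round(4).tolist())
print('lock',toplane(c,[f(324,160)],.087).round(4), 'slot ends',toplane(c,[f(322,147),f(326,178)],.087).round(4).tolist())
print('key top corners',toplane(c,[f(510,167),f(527,163),f(545,200),f(525,207)],.115).round(4).tolist())
print('bar end',toplane(c,[f(135,141)],.07).round(4),'rod end',toplane(c,[f(80,170)],.02).round(4))
P=cloud(c)
print('pot',P[178,140],'vise block', P[250,374:384,:].round(3).tolist())
```

```text
corners [[0.5612, 0.0874, 0.063], [0.5605, -0.1749, 0.063], [0.4209, -0.1728, 0.063], [0.4212, 0.0862, 0.063]]
lock [[ 0.4932 -0.1327  0.087 ]] slot ends [[0.5043, -0.1311, 0.087], [0.4778, -0.1342, 0.087]]
key top corners [[0.4838, -0.2851, 0.115], [0.4871, -0.2993, 0.115], [0.4562, -0.3133, 0.115], [0.4504, -0.2966, 0.115]]
bar end [[0.512  0.0286 0.07  ]] rod end [[0.4925 0.0793 0.02  ]]
pot [0.66905836 0.41702664 0.08824313] vise block [[0.451, -0.288, 0.067], [0.451, -0.29, 0.072], [0.451, -0.293, 0.072], [0.45, -0.296, 0.076], [0.451, -0.299, 0.074], [0.45, -0.302, 0.075], [0.451, -0.306, 0.067], [0.45, -0.307, 0.076], [0.45, -0.31, 0.08], [0.45, -0.313, 0.079]]
```

>>> jog_arm([
  [1,[0.04,-0.016,-0.044],[0,0,-0.125]],
  [1,[0.08,-0.032,-0.044],[0,0,-0.25]],
  [1,[0.12,-0.048,-0.044],[0,0,-0.375]],
  [1,[0.16,-0.064,-0.044],[0,0,-0.5]],
  [1,[0.2,-0.08,-0.044],[0,0,-0.625]],
  [1,[0.24,-0.096,-0.044],[0,0,-0.75]],
  [1,[0.28,-0.112,-0.044],[0,0,-0.875]],
  [1,[0.32,-0.128,-0.044],[0,0,-1.0]],
  [1,[0.36,-0.144,-0.044],[0,0,-1.125]],
  [1,[0.397,-0.164,-0.044],[0,0,-1.25]],
  [1,[0.397,-0.164,-0.044],[0,0,-1.375]],
  [1,[0.397,-0.164,-0.044],[0,0,-1.5]],
])

```text
time: 1.3
tool_pos: [0.4778, -0.2469, 0.2704]
tool_rot: [3.14, -0.001, 1.763]
contact_force: [-1.1, 0.6, -0.6]
opening: 0.0918
```

>>> jog_arm([
  [1,[0,0,0],[0,0,-0.125]],
  [1,[0,0,0],[0,0,-0.25]],
  [1,[0,0,0],[0,0,-0.375]],
  [1,[0,0,0],[0,0,-0.5]],
  [1,[0,0,0],[0,0,-0.625]],
  [1,[0,0,0],[0,0,-0.75]],
  [1,[0,0,0],[0,0,-0.875]],
  [1,[0,0,0],[0,0,-1.0]],
  [1,[0,0,0],[0,0,-1.125]],
  [1,[0,0,0],[0,0,-1.25]],
  [1,[0,0,0],[0,0,-1.375]],
  [1,[0,0,0],[0,0,-1.5]],
])

```text
time: 2.3
tool_pos: [0.4744, -0.2507, 0.2706]
tool_rot: [3.142, -0.0, -3.025]
contact_force: [0.5, 0.5, 0.3]
opening: 0.0918
```

Run:
```python
from h import *
T,s=tool(); print(s['time'],s['tool_pos'],s['tool_rot'],s['qpos'].round(2))
c=cam('wrist'); save('wrist2',c['img']); 
np.savez('w2.npz',img=c['img'],rz=c['range_z'],Tw=c['Tw'])
```

```text
2.3 [ 0.47439846 -0.2506762   0.27062281] [ 3.14154689e+00 -1.66745551e-04 -3.02516507e+00] [-0.63  0.33  1.41 -0.    1.39 -2.32]
```

View pics/wrist2.png

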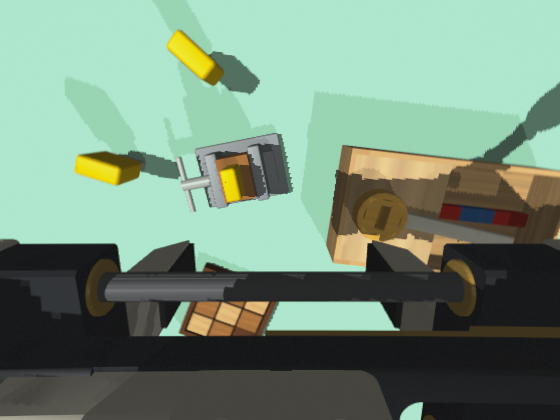

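Run:
```python
from h import *
c=cam('wrist'); H=hsv(c)
im=c['img']
a=cv2.resize(im[130:215,180:300],None,fx=6,fy=6,interpolation=cv2.INTER_CUBIC)[:, :]
save('w2key',a); save('w2lock',im,6,(340,180,440,250))
save('w2rod',im,4,(390,140,560,260))
m=((H[...,0]>18)&(H[...,0]<33)&(H[...,1]>150)&(H[...,2]>100)).astype(np.uint8)
k,l,st,ce=cv2.connectedComponentsWithStats(m)
P=cloud(c)
for i in range(1,k):
    if st[i,4]>60:
        print(st[i],ce[i].round(1),np.percentile(P[l==i],[5,50,95],axis=0).round(3).tolist(), H[l==i].mean(0).round())
np.savez('w2.npz',img=im,P=P)
```

```text
[ 169   29   56   55 1344] [195.5  56.4] [[0.335, -0.372, 0.056], [0.352, -0.352, 0.085], [0.367, -0.333, 0.087]] [ 27. 228. 211.]
[  75  152   65   31 1051] [102.2 168.1] [[0.464, -0.47, 0.061], [0.475, -0.445, 0.085], [0.486, -0.427, 0.087]] [ 27. 228. 205.]
[220 166  23  36 533] [230.1 183.7] [[0.454, -0.313, 0.111], [0.469, -0.303, 0.115], [0.483, -0.295, 0.116]] [ 26. 238. 219.]
[ 357  195   50   47 1530] [381.5 217.7] [[0.469, -0.159, 0.085], [0.491, -0.137, 0.087], [0.515, -0.113, 0.088]] [ 20. 161. 116.]
[447 261  28  26 302] [462.2 271.4] [[0.436, -0.209, 0.347], [0.437, -0.208, 0.352], [0.439, -0.208, 0.356]] [ 21. 155. 125.]
```

View pics/w2key.png

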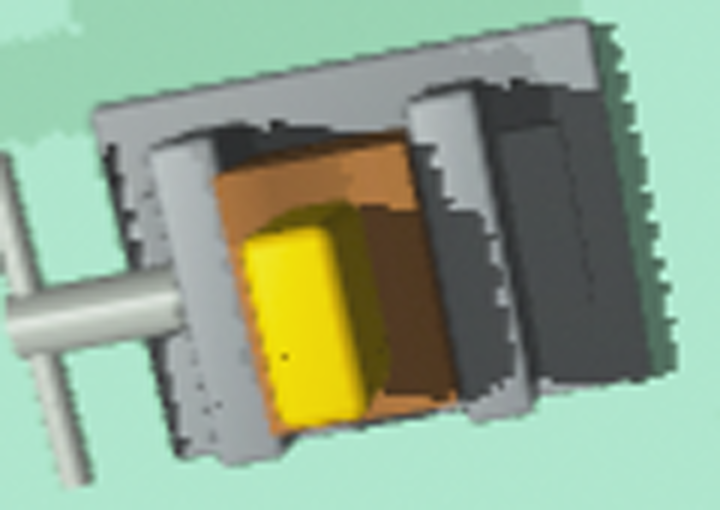

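View pics/w2lock.png

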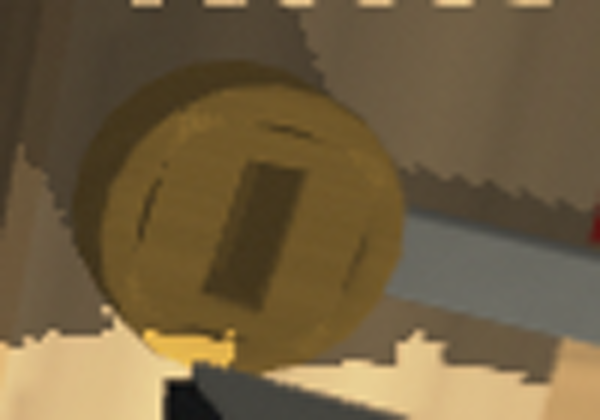

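View pics/w2rod.png

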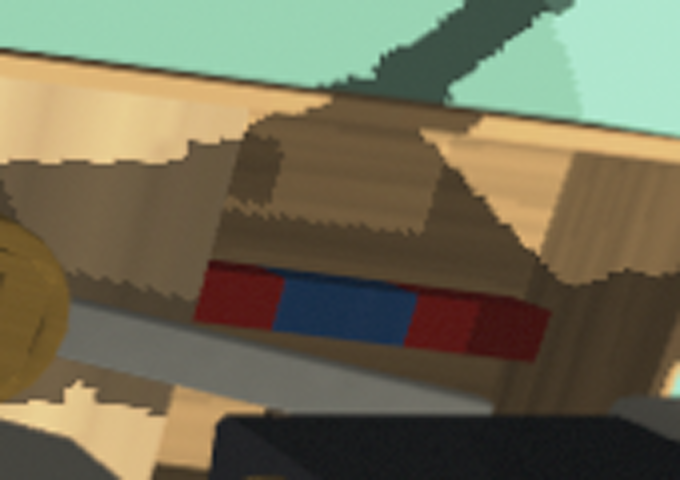

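Run:
```python
from h import *
c=cam('wrist'); H=hsv(c); P=cloud(c)
f=lambda l,o:[(x/6+o[0]-.42,y/6+o[1]-.42) for x,y in l]
k=toplane(c,f([(245,235),(328,228),(365,410),(282,428)],(180,130)),.115); print('key',k.mean(0).round(4),k[:,:2].round(4).tolist())
d=(k[0]+k[1]-k[2]-k[3])[:2]; print('key ang',np.arctan2(*d[::-1])-np.pi*0, np.linalg.norm(d)/2)
w=(k[1]+k[2]-k[0]-k[3])[:2]; print(' w ang',np.arctan2(*w[::-1]), np.linalg.norm(w)/2)
# bright yellow top
yb=(H[...,0]>20)&(H[...,0]<33)&(H[...,1]>200)&(H[...,2]>200); yb[:,:215]=0; yb[:,250:]=0; yb[:160]=0
v,u=np.nonzero(yb); q=toplane(c,np.c_[u,v],.115)[:,:2]; print('rect',cv2.minAreaRect((q*1000).astype(np.float32)), q.mean(0))
s=toplane(c,f([(247,163),(305,172),(262,310),(203,290)],(340,180)),.087); print('slot',s.mean(0).round(4))
d=(s[0]+s[1]-s[2]-s[3])[:2]; print('slot ang',np.arctan2(*d[::-1]),np.linalg.norm(d)/2, 'w',np.linalg.norm((s[1]+s[2]-s[0]-s[3])[:2])/2)
m=(abs(P[...,2]-.087)<.0025); m[:190]=0;m[240:]=0;m[:,:350]=0;m[:,415:]=0
v,u=np.nonzero(m); q=toplane(c,np.c_[u,v],.087)[:,:2]; hull=cv2.convexHull((q*1000).astype(np.float32)); print('lock circ',cv2.minEnclosingCircle(hull), q.mean(0))
# vise block 
blk=(abs(P[...,2]-.075)<.003); blk[:140]=0; blk[215:]=0; blk[:,:200]=0; blk[:,270:]=0
v,u=np.nonzero(blk); q=P[blk][:,:2]; print('blk',cv2.minAreaRect((q*1000).astype(np.float32)))
```

```text
key [ 0.468  -0.3029  0.115 ] [[0.4538, -0.3138], [0.4512, -0.3004], [0.4811, -0.2919], [0.4857, -0.3056]]
key ang -2.8784534368587082 0.03200542883837497
 w ang 1.8348259449490096 0.014077493761398671
rect ((469.385986328125, -303.7496643066406), (32.01936340332031, 13.414505004882812), 17.061296463012695) [ 0.46916986 -0.3038505 ]
slot [ 0.4939 -0.1355  0.087 ]
slot ang 3.0255157737438925 0.02643991645346128 w 0.011438531695522416
lock circ ((492.0306091308594, -136.74981689453125), 28.807090759277344) [ 0.49113123 -0.13642887]
blk ((469.3058166503906, -303.2789306640625), (50.00962829589844, 36.1981315612793), 17.377883911132812)
```

>>> jog_arm([
  [0.2,[0.005,-0.026,0.02],[0,0,-0.09]],
  [0.2,[0.0115,-0.0513,0.05],[0,0,-0.183]],
  [0.2,[0.0115,-0.0513,0.085],[0,0,-0.183]],
  [0.2,[0.0115,-0.0513,0.12],[0,0,-0.183]],
  [0.2,[0.0115,-0.0513,0.15],[0,0,-0.183]],
  [0.2,[0.0115,-0.0513,0.175],[0,0,-0.183]],
  [0.2,[0.0115,-0.0513,0.1896],[0,0,-0.183]],
  [0.2,[0.0115,-0.0513,0.1896],[0,0,-0.183]],
  [0.2,[0.0115,-0.0513,0.1896],[0,0,-0.183]],
])

```text
time: 3.2
tool_pos: [0.4685, -0.3028, 0.0808]
tool_rot: [3.14, -0.001, -2.851]
contact_force: [-0.2, -0.7, 0.0]
opening: 0.055
```

Run:
```python
from h import *
T,s=tool(); print(s['tool_pos'],s['tool_rot'],s['opening'])
c=cam('wrist'); save('wrist3',c['img'])
```

```text
[ 0.46850684 -0.30284877  0.08079203] [ 3.14049910e+00 -7.70951764e-04 -2.85103730e+00] 0.055023423021674026
```

View pics/wrist3.png

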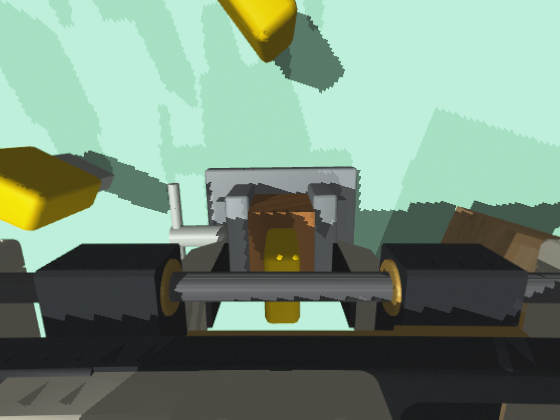

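The key sits centred between the fingers, at column 282, so I'll close on it.

>>> jog_arm([
  [-1,[0,0,0],[0,0,-0.005]],
  [-1,[0,0,0],[0,0,-0.005]],
  [-1,[0,0,0],[0,0,-0.005]],
  [-1,[0,0,0],[0,0,-0.005]],
  [-1,[0,0,0],[0,0,-0.005]],
  [-1,[0,0,0],[0,0,-0.005]],
], squeeze=45)

```text
time: 3.75
tool_pos: [0.4687, -0.303, 0.0814]
tool_rot: [-3.141, 0.0, -2.844]
contact_force: [-0.1, -0.2, -0.4]
opening: 0.0197
```

>>> jog_arm([
  [-1,[0,0,0],[0,0,0]],
  [-1,[0,0,0],[0,0,0]],
  [-1,[0,0,0],[0,0,0]],
  [-1,[0,0,0],[0,0,0]],
], squeeze=45)

```text
time: 4.08
tool_pos: [0.4687, -0.303, 0.0813]
tool_rot: [-3.141, 0.0, -2.843]
contact_force: [-0.9, 0.3, 2.7]
opening: 0.0158
```

>>> jog_arm([
  [-1,[0,0,-0.012],[0,0,0]],
  [-1,[0,0,-0.03],[0,0,0]],
  [-1,[0,0,-0.05],[0,0,0]],
  [-1,[-0.012,0.025,-0.05],[0,0,0.08]],
  [-1,[-0.024,0.05,-0.05],[0,0,0.16]],
  [-1,[-0.04,0.085,-0.05],[0,0,0.25]],
  [-1,[-0.055,0.12,-0.05],[0,0,0.34]],
  [-1,[-0.066,0.142,-0.05],[0,0,0.4]],
  [-1,[-0.0714,0.1527,-0.05],[0,0,0.415]],
  [-1,[-0.0714,0.1527,-0.05],[0,0,0.415]],
  [-1,[-0.0714,0.1527,-0.05],[0,0,0.415]],
])

```text
time: 5.0
tool_pos: [0.4921, -0.1357, 0.131]
tool_rot: [-3.141, -0.0, 3.027]
contact_force: [-0.2, -0.5, -0.4]
opening: 0.016
```

Run:
```python
from h import *
T,s=tool(); print(s['tool_pos'],s['tool_rot'],s['opening'],s['qpos'].round(2))
c=cam('wrist'); save('wrist4',c['img']); save('wrist4z',c['img'],4,(200,160,360,310))
c=cam('side'); save('side4',c['img'],5,(220,170,340,280))
c=cam('top'); save('top4',c['img'],4,(230,170,420,290))
```

```text
[ 0.49213718 -0.13565382  0.13103825] [-3.14125044e+00 -3.82748765e-05  3.02704549e+00] 0.01595139756219554 [-0.42  0.42  1.7  -0.    1.02 -1.88]
```

View pics/wrist4.png

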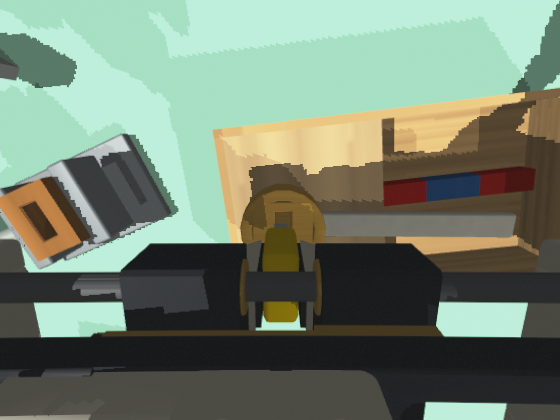

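View pics/wrist4z.png

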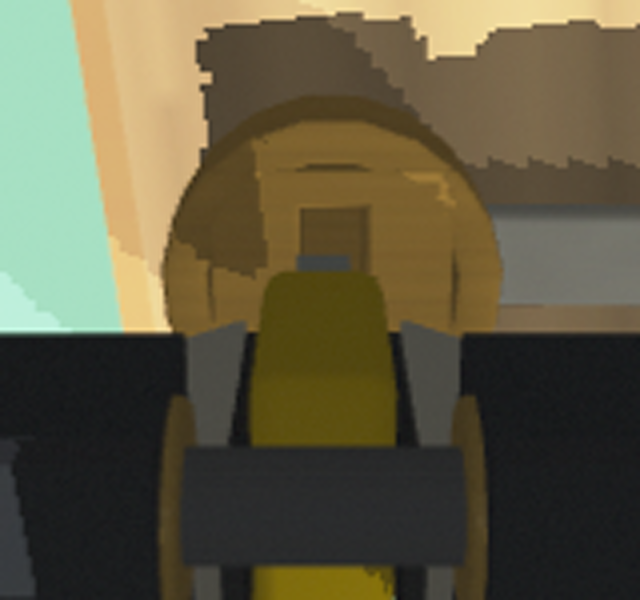

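View pics/side4.png

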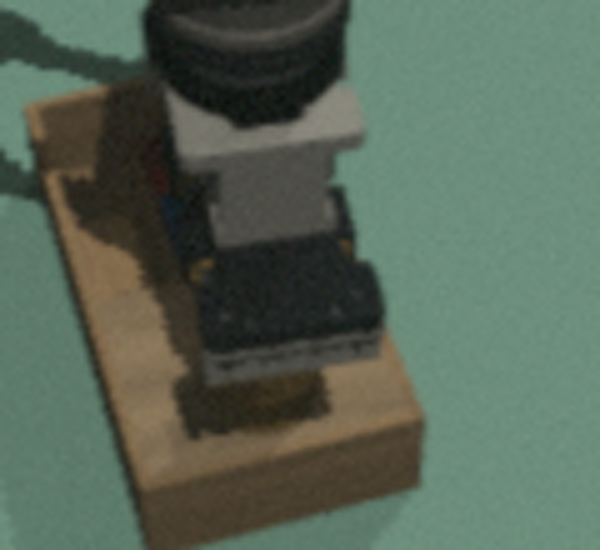

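Run:
```python
from h import *
T,s=tool(); c=cam('wrist'); im=c['img']
save('w4zz',im,10,(262,200,304,234))
f=lambda l:[(x/4+200-.375,y/4+160-.375) for x,y in l]
def tl(p): return ((p-T[:3,3])@T[:3,:3]).round(4).tolist()
print('slot end corners',tl(toplane(c,f([(301,208),(370,208)]),.087)))
for z in (.105,.107): print('blade bottom edge',tl(toplane(c,f([(297,256),(350,256)]),z)))
print('bow top corners',tl(toplane(c,f([(252,400),(394,400)]),.165)))
m=cv2.circle
# lock circle silhouette sides
print('lock sides',tl(toplane(c,f([(167,265),(500,265)]),.087)))
```

```text
slot end corners [[0.0136, -0.0045, 0.044], [0.0136, 0.0069, 0.044]]
blade bottom edge [[0.0109, -0.0048, 0.026], [0.0109, 0.0033, 0.026]]
blade bottom edge [[0.0116, -0.0047, 0.024], [0.0116, 0.0032, 0.024]]
bow top corners [[0.0138, -0.0082, -0.034], [0.0138, 0.0067, -0.034]]
lock sides [[0.0037, -0.0269, 0.044], [0.0037, 0.0286, 0.044]]
```

View pics/w4zz.png

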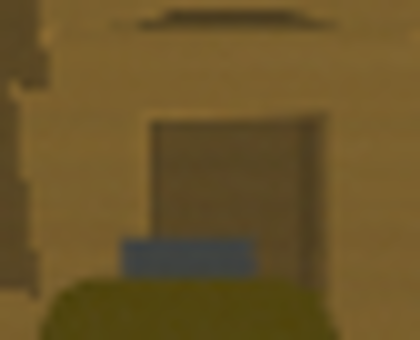

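Run:
```python
from h import *
c=cam('wrist'); g=c['img'].astype(int).sum(2)
for r in (213,216,219,222): print(r,g[r,262:304].tolist())
print('blade rows')
for r in (224,225,226,227): print(r,[tuple(x) for x in c['img'][r,270:292]][::1] if r==225 else '')
print('lock edges 214', [ (u,tuple(c['img'][222,u])) for u in list(range(238,250))+list(range(318,330))])
```

```text
213 [196, 209, 263, 262, 264, 263, 265, 264, 261, 265, 263, 264, 266, 268, 268, 184, 198, 199, 197, 193, 194, 199, 196, 193, 199, 199, 194, 194, 196, 193, 182, 182, 223, 263, 264, 261, 263, 264, 264, 266, 263, 261]
216 [196, 208, 264, 262, 263, 262, 263, 261, 262, 263, 262, 262, 262, 265, 266, 178, 190, 190, 190, 194, 190, 193, 189, 191, 192, 193, 188, 193, 195, 187, 173, 188, 222, 260, 262, 262, 263, 264, 263, 264, 263, 265]
219 [194, 195, 208, 266, 260, 264, 261, 261, 262, 262, 259, 261, 265, 267, 264, 187, 199, 196, 198, 199, 198, 196, 198, 200, 196, 200, 200, 200, 201, 193, 174, 182, 223, 259, 260, 263, 265, 266, 261, 261, 263, 262]
222 [192, 194, 203, 258, 259, 258, 257, 257, 259, 259, 259, 259, 259, 261, 264, 179, 195, 196, 194, 197, 194, 198, 197, 194, 198, 194, 196, 195, 195, 188, 176, 182, 219, 260, 262, 260, 262, 259, 261, 266, 261, 261]
blade rows
224 
225 [(np.uint8(123), np.uint8(96), np.uint8(45)), (np.uint8(123), np.uint8(95), np.uint8(44)), (np.uint8(123), np.uint8(96), np.uint8(46)), (np.uint8(117), np.uint8(92), np.uint8(48)), (np.uint8(77), np.uint8(74), np.uint8(6
[... 1341 characters left out ...]
7), np.uint8(33))), (249, (np.uint8(85), np.uint8(67), np.uint8(33))), (318, (np.uint8(117), np.uint8(90), np.uint8(45))), (319, (np.uint8(117), np.uint8(91), np.uint8(44))), (320, (np.uint8(118), np.uint8(93), np.uint8(44))), (321, (np.uint8(119), np.uint8(92), np.uint8(44))), (322, (np.uint8(120), np.uint8(93), np.uint8(46))), (323, (np.uint8(122), np.uint8(95), np.uint8(46))), (324, (np.uint8(122), np.uint8(95), np.uint8(47))), (325, (np.uint8(121), np.uint8(96), np.uint8(47))), (326, (np.uint8(109), np.uint8(90), np.uint8(58))), (327, (np.uint8(115), np.uint8(114), np.uint8(105))), (328, (np.uint8(115), np.uint8(115), np.uint8(106))), (329, (np.uint8(115), np.uint8(114), np.uint8(106)))]
```

>>> jog_arm([
  [-1,[0.001,0.0029,0.003],[0,0,0]],
  [-1,[0.001,0.0029,0.008],[0,0,0]],
  [-1,[0.001,0.0029,0.014],[0,0,0]],
  [-1,[0.001,0.0029,0.014],[0,0,0]],
  [-1,[0.001,0.0029,0.014],[0,0,0]],
])

```text
time: 5.67
tool_pos: [0.491, -0.1329, 0.1164]
tool_rot: [3.141, -0.001, 3.025]
contact_force: [0.5, 0.1, -0.7]
opening: 0.0156
```

Run:
```python
from h import *
T,s=tool(); print(s['tool_pos'],s['tool_rot'])
c=cam('wrist'); im=c['img']; save('w5',im,10,(258,200,308,240)); g=im.astype(int).sum(2)
for r in (212,216,220,224): print(r,g[r,262:304].tolist())
```

```text
[ 0.49099381 -0.13293991  0.11644101] [ 3.14126558e+00 -1.35991770e-03  3.02476280e+00]
212 [198, 197, 197, 195, 196, 194, 194, 197, 192, 191, 199, 196, 191, 194, 199, 208, 263, 265, 267, 266, 266, 266, 270, 267, 266, 269, 265, 268, 268, 268, 268, 269, 265, 265, 266, 269, 266, 272, 286, 280, 272, 283]
216 [196, 194, 193, 195, 193, 193, 193, 196, 193, 195, 191, 193, 194, 195, 196, 197, 193, 196, 194, 192, 211, 263, 261, 261, 261, 262, 260, 263, 262, 262, 263, 264, 265, 262, 266, 264, 264, 264, 265, 266, 262, 264]
220 [193, 193, 190, 191, 191, 191, 191, 182, 173, 185, 191, 191, 192, 189, 188, 190, 191, 191, 189, 191, 204, 204, 202, 201, 193, 183, 206, 238, 262, 261, 262, 261, 262, 265, 262, 261, 261, 258, 262, 262, 261, 259]
224 [195, 193, 195, 198, 194, 199, 196, 183, 170, 182, 190, 191, 194, 192, 193, 195, 194, 195, 194, 194, 193, 194, 196, 194, 193, 187, 209, 245, 266, 266, 265, 268, 272, 265, 262, 264, 267, 266, 266, 268, 265, 269]
```

View pics/w5.png

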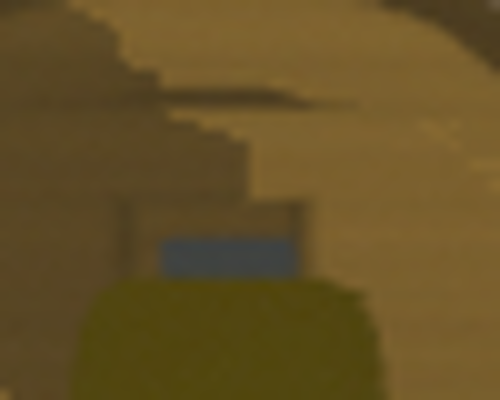

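Run:
```python
from h import *
T,s=tool(); c=cam('wrist')
tl=lambda p:((p-T[:3,3])@T[:3,:3]).round(4).tolist()
print('slot',tl(toplane(c,[(268.9,219.6),(288.6,219.6)],.087)))
print('blade',tl(toplane(c,[(273.6,223.4),(287.5,223.4)],.0901)))
```

```text
slot [[0.0123, -0.0079, 0.0298], [0.0123, 0.0042, 0.0298]]
blade [[0.0109, -0.005, 0.0267], [0.0108, 0.0035, 0.0267]]
```

>>> jog_arm([
  [-1,[0,-0.0009,0],[0,0,0]],
  [-1,[0,-0.0009,0.003],[0,0,0]],
  [-1,[0,-0.0009,0.007],[0,0,0]],
  [-1,[0,-0.0009,0.01],[0,0,0]],
  [-1,[0,-0.0009,0.01],[0,0,0]],
])

```text
time: 6.18
tool_pos: [0.4908, -0.1337, 0.1063]
tool_rot: [3.141, -0.001, 3.025]
contact_force: [-0.1, 0.1, -0.6]
opening: 0.0161
```

>>> jog_arm([
  [-1,[0,0,0.005],[0,0,0]],
  [-1,[0,0,0.009],[0,0,0]],
  [-1,[0,0,0.012],[0,0,0]],
  [-1,[0,0,0.0135],[0,0,0]],
  [-1,[0,0,0.0135],[0,0,0]],
])

```text
time: 6.6
tool_pos: [0.4912, -0.1339, 0.0934]
tool_rot: [3.142, -0.0, 3.025]
contact_force: [-0.0, -0.3, -0.4]
opening: 0.0156
```

>>> jog_arm([
  [-1,[0,0,0.001],[0,0,0]],
  [-1,[0,0,0.0015],[0,0,0]],
  [-1,[0,0,0.0015],[0,0,0]],
])

```text
time: 6.85
tool_pos: [0.4914, -0.134, 0.0932]
tool_rot: [-3.141, 0.001, 3.025]
contact_force: [-2.8, 0.1, 9.8]
opening: 0.0157
```

>>> jog_arm([
  [-1,[0,0,-0.0008],[0,0,0]],
  [-1,[-0.0002,0.0001,-0.0008],[0,0,0.12]],
  [-1,[-0.0003,0.0002,-0.0008],[0,0,0.24]],
  [-1,[-0.0005,0.0003,-0.0008],[0,0,0.36]],
  [-1,[-0.0006,0.0004,-0.0008],[0,0,0.48]],
  [-1,[-0.0008,0.0005,-0.0008],[0,0,0.6]],
  [-1,[-0.0009,0.0005,-0.0008],[0,0,0.72]],
  [-1,[-0.0011,0.0005,-0.0008],[0,0,0.84]],
  [-1,[-0.0013,0.0005,-0.0008],[0,0,0.96]],
  [-1,[-0.0015,0.0005,-0.0008],[0,0,1.08]],
  [-1,[-0.0017,0.0004,-0.0008],[0,0,1.2]],
  [-1,[-0.0017,0.0004,-0.0008],[0,0,1.2]],
], squeeze=55)

```text
time: 7.85
tool_pos: [0.4918, -0.1343, 0.0932]
tool_rot: [-3.139, 0.0, 1.819]
contact_force: [-5.7, -2.0, 7.9]
opening: 0.0156
```

Run:
```python
from h import *
T,s=tool(); print(s['tool_pos'],s['tool_rot'],s['torque'],s['contact_force'])
c=cam('wrist'); save('w6',c['img']); c=cam('side'); save('side6',c['img'],4,(200,160,340,300))
```

```text
[ 0.49179192 -0.13425533  0.09321321] [-3.13900083e+00  1.92359514e-04  1.81882080e+00] [-0.39488193  0.9945814   0.00357331] [-5.72568235 -2.01073521  7.92422466]
```

View pics/w6.png

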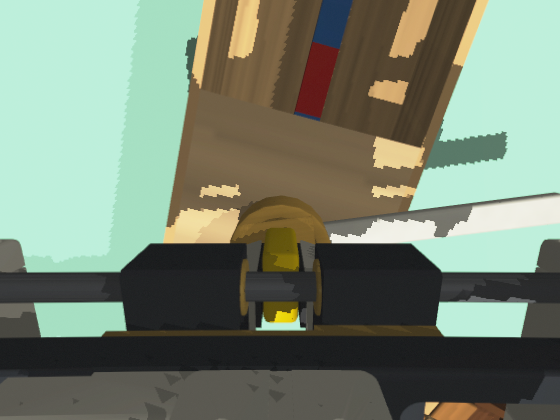

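View pics/side6.png

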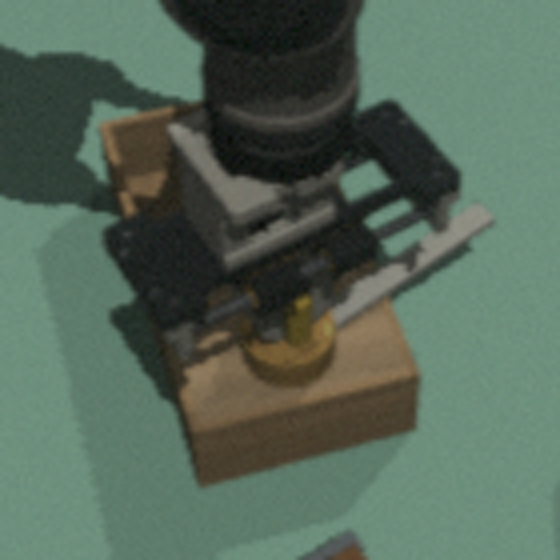

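>>> jog_arm([
  [-1,[0,0,0],[0,0,0.1]],
  [-1,[0,0,0],[0,0,0.2]],
  [-1,[0,0,0],[0,0,0.25]],
  [-1,[0,0,0],[0,0,0.25]],
])

```text
time: 8.28
tool_pos: [0.4917, -0.1343, 0.0932]
tool_rot: [-3.139, 0.001, 1.572]
contact_force: [-6.2, -2.9, 7.6]
opening: 0.0155
```

Run:
```python
from h import *
T,s=tool(); print(s['tool_pos'],s['tool_rot'],s['torque'],s['contact_force'])
```

```text
[ 0.49171661 -0.13427892  0.09322328] [-3.13899641e+00  8.85386980e-04  1.57242075e+00] [-0.46209091  1.10059473  0.00856724] [-6.21891334 -2.88978307  7.64685753]
```

>>> jog_arm([
  [-1,[0,0,0],[0,0,0.05]],
  [-1,[0,0,0],[0,0,0.1]],
  [-1,[0,0,0],[0,0,0.1]],
])

```text
time: 8.53
tool_pos: [0.4917, -0.1343, 0.0932]
tool_rot: [-3.139, 0.001, 1.473]
contact_force: [-6.0, -1.7, 7.2]
opening: 0.0158
```

Run:
```python
from h import *
T,s=tool(); print(s['tool_pos'],s['tool_rot'],s['torque'],s['contact_force'])
```

```text
[ 0.49167616 -0.1342502   0.09321859] [-3.13894926e+00  1.22604611e-03  1.47326917e+00] [-0.47313551  1.19788086  0.27137757] [-5.99430329 -1.73660363  7.22625942]
```

>>> jog_arm([
  [-1,[0,0,0],[0,0,0.05]],
  [-1,[0,0,0],[0,0,0.1]],
  [-1,[0,0,0],[0,0,0.1]],
])

```text
time: 8.78
tool_pos: [0.4917, -0.1344, 0.0932]
tool_rot: [-3.139, 0.002, 1.376]
contact_force: [-7.2, -3.2, 7.0]
opening: 0.0162
```

Run:
```python
from h import *
T,s=tool(); print(s['tool_pos'],s['tool_rot'],s['torque'],s['contact_force'])
c=cam('wrist'); save('w7',c['img'])
```

```text
[ 0.49165824 -0.13435992  0.09323024] [-3.13902465e+00  2.39941581e-03  1.37614748e+00] [-0.47032857  1.10627863  1.37177623] [-7.22735159 -3.18244882  6.97368336]
```

View pics/w7.png

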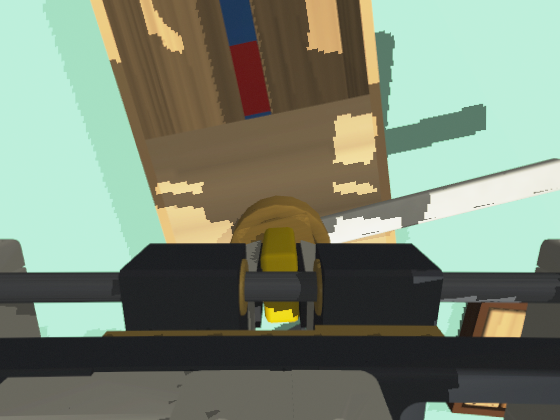

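>>> jog_arm([
  [-1,[0,0,0],[0,0,-0.05]],
  [-1,[0,0,0],[0,0,-0.09]],
  [-0.3,[0,0,0],[0,0,-0.09]],
  [-0.3,[0,0,0],[0,0,-0.09]],
  [-0.3,[0,0,0],[0,0,-0.09]],
  [-0.3,[0,0,0],[0,0,-0.09]],
  [-0.3,[0,0,-0.01],[0,0,-0.09]],
  [-0.3,[0,0,-0.03],[0,0,-0.09]],
  [-0.3,[0,0,-0.06],[0,0,-0.09]],
  [-0.3,[0,0,-0.09],[0,0,-0.09]],
  [-0.3,[0,0,-0.12],[0,0,-0.09]],
])

```text
time: 9.75
tool_pos: [0.4928, -0.1335, 0.2149]
tool_rot: [3.141, 0.0, 1.465]
contact_force: [0.5, -0.3, 0.2]
opening: 0.0326
```

Run:
```python
from h import *
T,s=tool(); print(s['time'],s['tool_pos'],s['tool_rot'],s['contact_force'],s['opening'],s['qpos'].round(2))
c=cam('wrist'); save('w8',c['img']); c=cam('side'); save('side8',c['img'],3,(200,150,380,330))
```

```text
9.75 [ 0.49284615 -0.13354796  0.21488107] [3.14148156e+00 1.19342318e-05 1.46458809e+00] [ 0.50466488 -0.31684659  0.17875739] 0.032585136622911876 [-0.41  0.33  1.58  0.    1.23 -0.31]
```

View pics/w8.png

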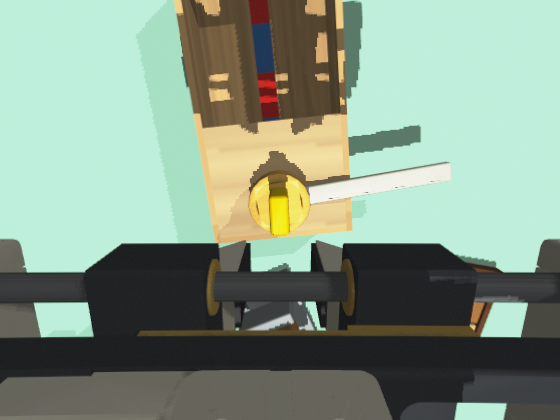

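View pics/side8.png

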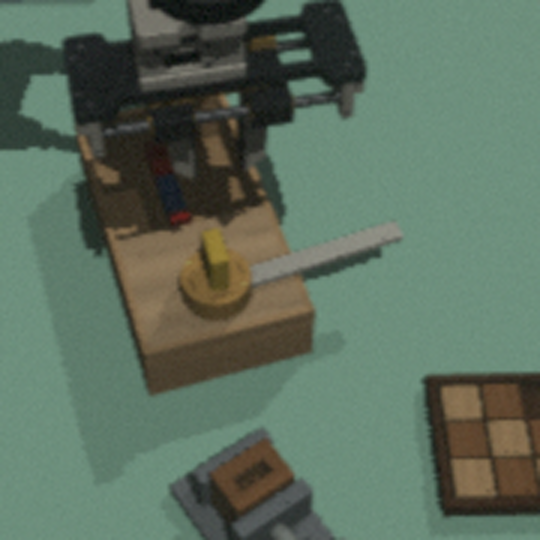

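Run:
```python
from h import *
c=cam('wrist'); H=hsv(c); P=cloud(c)
m=(H[...,1]<60)&(H[...,2]>130)&(abs(P[...,2]-.071)<.006); m[240:]=0
q=P[m][:,:2]*1000; r=cv2.fitLine(q.astype(np.float32),cv2.DIST_HUBER,0,.01,.01).ravel(); print('bar ang',np.arctan2(r[1],r[0]),len(q),q.mean(0))
# lid +/- x edges: lid plane points
L=(abs(P[...,2]-.063)<.003); L[240:]=0; q=P[L]; print(q[:,:2].min(0),q[:,:2].max(0))
# edge angles of the box: rightmost/leftmost in world x per y bin
for nm,fn in (('hi',np.max),('lo',np.min)):
    ys=np.arange(-.165,-.07,.006); xs=[fn(q[abs(q[:,1]-y)<.003][:,0]) for y in ys]; p=np.polyfit(ys,xs,1); print(nm,p, np.polyval(p,-.13))
k=(H[...,0]>20)&(H[...,0]<33)&(H[...,1]>180)&(P[...,2]>.11)&(P[...,2]<.15); q=P[k]; print('key top z',np.percentile(q[:,2],[50,90]),cv2.minAreaRect((q[q[:,2]>.122][:,:2]*1000).astype(np.float32)))
```

```text
bar ang 0.06816642 2504 [ 590.09664609 -128.25893252]
[ 0.42105906 -0.17690534] [0.6405986  0.04517681]
hi [0.15311963 0.57765394] 0.5577483872122894
lo [0.00284174 0.42204439] 0.42167496767660034
key top z [0.12665709 0.12771806] ((492.46630859375, -134.61453247070312), (32.734310150146484, 15.694722175598145), 86.93677520751953)
```

>>> jog_arm([
  [-0.1,[0.03,0,0],[0,0,-0.05]],
  [-0.1,[0.06,-0.005,0],[0,0,-0.1]],
  [-0.1,[0.09,-0.01,0],[0,0,-0.1]],
  [-0.1,[0.09,-0.01,0],[0,0,-0.1]],
  [-0.1,[0.09,-0.01,0],[0,0,-0.1]],
])

```text
time: 10.32
tool_pos: [0.492, -0.0419, 0.2122]
tool_rot: [-3.14, -0.0, 1.567]
contact_force: [0.9, -0.1, 0.6]
opening: 0.0413
```

Run:
```python
from h import *
T,s=tool(); print(s['time'],s['tool_pos'],s['tool_rot'],s['opening'],s['qpos'].round(2))
c=cam('wrist'); save('w9',c['img']); H=hsv(c); P=cloud(c)
m=(((H[...,0]<8)|(H[...,0]>172)|((H[...,0]>100)&(H[...,0]<125)))&(H[...,1]>140)&(P[...,2]>.018)&(P[...,2]<.03)); m[245:]=0
v,u=np.nonzero(m); q=P[m]; print(len(q),np.percentile(q[:,2],[5,50,95]))
q=q[:,:2]; r=cv2.minAreaRect((q*1000).astype(np.float32)); print(r,cv2.boxPoints(r).round(1).tolist())
q2=toplane(c,np.c_[u,v],.024)[:,:2]; print(cv2.minAreaRect((q2*1000).astype(np.float32)))
print('x,y range',q2.min(0),q2.max(0))
for y in np.arange(-.05,.08,.015):
    a=q2[abs(q2[:,1]-y)<.004][:,0]
    if len(a): print(y.round(3),a.min().round(4),a.max().round(4))
```

```text
10.3167 [ 0.49200954 -0.04186903  0.21221318] [-3.13997625e+00 -1.87094969e-04  1.56747091e+00] 0.041319478937720304 [-0.24  0.3   1.63 -0.    1.21 -0.24]
2176 [0.02263359 0.02391265 0.02517633]
((491.6028747558594, 2.5959320068359375), (144.24513244628906, 17.542808532714844), 89.614013671875) [[482.29998779296875, -69.5], [499.8999938964844, -69.5999984741211], [500.8999938964844, 74.69999694824219], [483.29998779296875, 74.80000305175781]]
((491.60711669921875, 2.5960617065429688), (143.7407989501953, 17.510400772094727), 89.6024169921875)
x,y range [ 0.4830551  -0.06927622] [0.50078245 0.07447857]
-0.05 0.4832 0.5
-0.035 0.4833 0.4999
-0.02 0.4835 0.4999
-0.005 0.4837 0.4988
0.01 0.4838 0.4999
0.025 0.484 0.4998
0.04 0.4831 0.4998
0.055 0.4833 0.4998
0.07 0.4835 0.5008
```

View pics/w9.png

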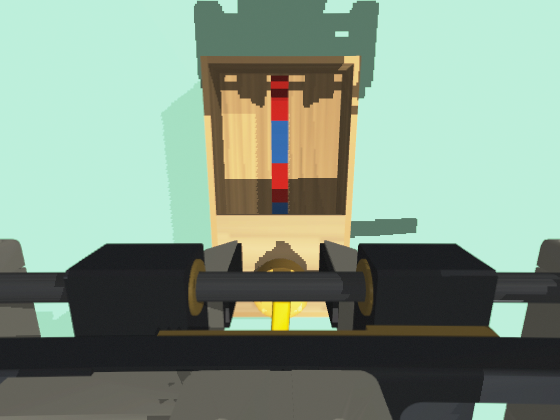

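>>> jog_arm([
  [-0.1,[0.02,0,0.02],[0,0,0]],
  [-0.1,[0.037,0,0.05],[0,0,0]],
  [-0.1,[0.037,0,0.085],[0,0,0]],
  [-0.1,[0.037,0,0.12],[0,0,0]],
  [-0.1,[0.037,0,0.15],[0,0,0]],
  [-0.1,[0.037,0,0.175],[0,0,0]],
  [-0.1,[0.037,0,0.19],[0,0,0]],
  [-0.1,[0.037,0,0.198],[0,0,0]],
  [-0.1,[0.037,0,0.2015],[0,0,0]],
  [-0.1,[0.037,0,0.2022],[0,0,0]],
  [-0.1,[0.037,0,0.2022],[0,0,0]],
])

```text
time: 11.28
tool_pos: [0.4934, -0.0067, 0.0113]
tool_rot: [3.14, 0.0, 1.564]
contact_force: [-0.1, -0.2, -0.1]
opening: 0.0416
```

>>> jog_arm([
  [-1,[0,0,0],[0,0,0]],
  [-1,[0,0,0],[0,0,0]],
  [-1,[0,0,0],[0,0,0]],
  [-1,[0,0,0],[0,0,0]],
  [-1,[0,0,0],[0,0,0]],
  [-1,[0,0,0],[0,0,0]],
  [-1,[0,0,0],[0,0,0]],
  [-1,[0,0,0],[0,0,0]],
], squeeze=50)

```text
time: 11.95
tool_pos: [0.493, -0.0062, 0.0112]
tool_rot: [3.141, 0.0, 1.565]
contact_force: [-1.9, -1.3, 5.3]
opening: 0.0177
```

Run:
```python
from h import *
T,s=tool(); print(s['time'],s['tool_pos'],s['tool_rot'],s['opening'],s['contact_force'],s['qpos'].round(3))
c=cam('wrist'); save('w10',c['img'])
```

```text
11.95 [ 0.49298707 -0.00618223  0.01116043] [3.14104918e+00 1.60051486e-04 1.56482344e+00] 0.017740871112288305 [-1.85859616 -1.30713269  5.31424867] [-0.168  0.575  1.858 -0.     0.708 -0.162]
```

View pics/w10.png

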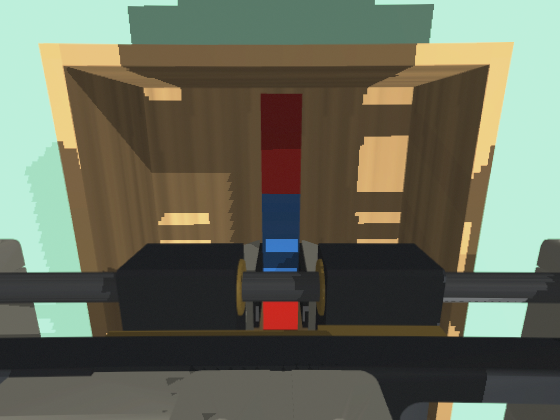

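>>> jog_arm([
  [-1,[-0.0003,0,-0.005],[0,0.03,0]],
  [-1,[-0.0007,0,-0.0107],[0,0.07,0]],
  [-1,[-0.0014,0,-0.0158],[0,0.105,0]],
  [-1,[-0.0021,0,-0.0209],[0,0.14,0]],
  [-1,[-0.003,0,-0.026],[0,0.175,0]],
  [-1,[-0.0041,0,-0.031],[0,0.21,0]],
  [-1,[-0.0054,0,-0.0355],[0,0.245,0]],
  [-1,[-0.0068,0,-0.04],[0,0.28,0]],
  [-1,[-0.0068,0,-0.04],[0,0.28,0]],
  [-1,[-0.0068,0,-0.04],[0,0.28,0]],
])

```text
time: 12.83
tool_pos: [0.4928, -0.0135, 0.0505]
tool_rot: [-3.141, -0.279, 1.564]
contact_force: [-0.4, 0.6, -0.2]
opening: 0.0172
```

Run:
```python
from h import *
T,s=tool(); print(s['time'],s['tool_pos'],s['tool_rot'],s['opening'],s['contact_force'],s['qpos'].round(3))
c=cam('wrist'); save('w11',c['img']); P=cloud(c)
H=hsv(c)
m=(((H[...,0]<8)|(H[...,0]>172)|((H[...,0]>100)&(H[...,0]<125)))&(H[...,1]>140)&(P[...,2]<.15)&(P[...,2]>.02)); m[240:]=0;m[:,:240]=0;m[:,320:]=0
q=(P[m]-T[:3,3])@T[:3,:3]
q=q[abs(q[:,2]-np.median(q[:,2]))<.008]
print(len(q),'rod top in tool: slope',np.polyfit(q[:,0],q[:,2],1), q[:,0].max(), 'yaw',np.polyfit(q[:,0],q[:,1],1))
c=cam('side'); save('side11',c['img'],3,(200,150,380,330))
```

```text
12.8333 [ 0.49277984 -0.01350404  0.05048393] [-3.14148832 -0.27895014  1.56358305] 0.017206943692783923 [-0.40951577  0.62011798 -0.2237956 ] [-0.355  0.54   1.814  0.333  0.913 -0.569]
5651 rod top in tool: slope [-0.00015316 -0.01296283] 0.08160909005486029 yaw [0.00503452 0.00070425]
```

View pics/w11.png

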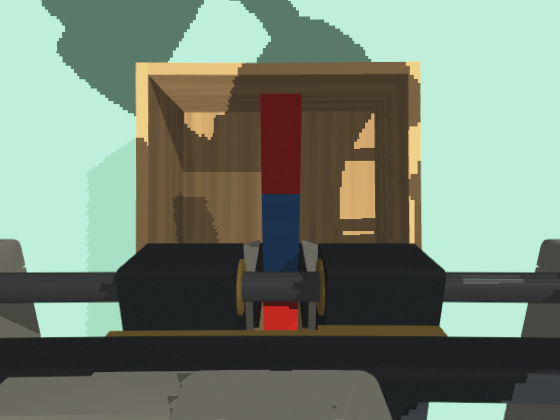

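View pics/side11.png

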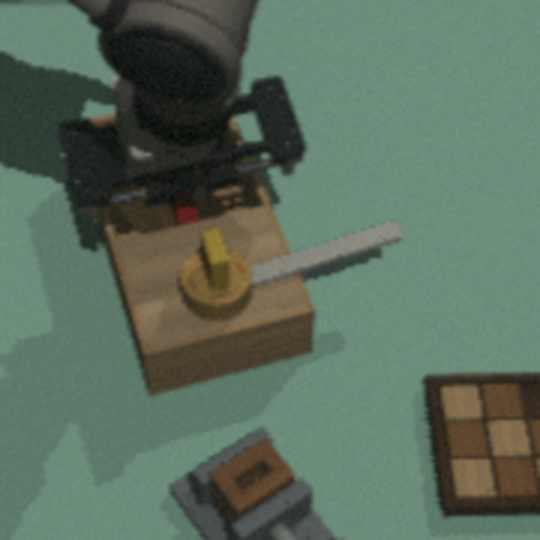

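The rod is rigid in the grip and parallel to the tool's x axis. I'll draw it out along its own axis.

>>> jog_arm([
  [-1,[0.012,0,0],[0,0,0]],
  [-1,[0.03,0,0],[0,0,0]],
  [-1,[0.05,0,0],[0,0,0]],
  [-1,[0.07,0,0],[0,0,0]],
  [-1,[0.09,0,0],[0,0,0]],
  [-1,[0.108,0,0],[0,0,0]],
  [-1,[0.115,0,0],[0,0,0]],
  [-1,[0.115,0,0],[0,0,0]],
])

```text
time: 13.6
tool_pos: [0.493, 0.0996, 0.0829]
tool_rot: [3.141, -0.28, 1.568]
contact_force: [-0.7, 0.1, -0.1]
opening: 0.0175
```

Run:
```python
from h import *
T,s=tool(); print(s['time'],s['tool_pos'],s['tool_rot'],s['opening'],s['contact_force'])
print('in end y,z', (T@np.array([.0816-.22,0,-.013,1]))[:3],(T@np.array([.0816-.22,0,.005,1]))[:3])
c=cam('side'); save('side12',c['img'],3,(200,130,380,310))
```

```text
13.6 [0.49303739 0.09961002 0.08292706] [ 3.14098255 -0.27984909  1.56816332] 0.017498495970898413 [-0.74483519  0.08915324 -0.08336635]
in end y,z [ 0.49266977 -0.03699607  0.05719377] [ 0.49269384 -0.03202432  0.03989403]
```

View pics/side12.png

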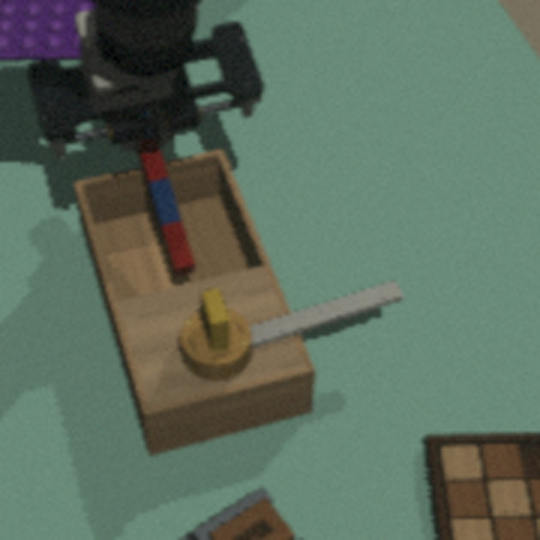

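>>> jog_arm([
  [-1,[0.003,0,-0.0096],[0,0,0]],
  [-1,[0.008,0,-0.028],[0,0,0]],
  [-1,[0.014,0,-0.048],[0,0,0]],
  [-1,[0.02,0,-0.07],[0,0,0]],
  [-1,[0.027,0,-0.094],[0,0,0]],
  [-1,[0.034,0,-0.118],[0,0,0]],
  [-1,[0.041,0,-0.142],[0,0,0]],
  [-1,[0.046,0,-0.16],[0,0,0]],
  [-1,[0.05,0,-0.173],[0,0,0]],
  [-1,[0.05,0,-0.173],[0,0,0]],
  [-1,[0.05,0,-0.173],[0,0,0]],
  [-1,[0.05,0,-0.173],[0,0,0]],
])

```text
time: 14.65
tool_pos: [0.4929, 0.0972, 0.2616]
tool_rot: [-3.14, -0.28, 1.563]
contact_force: [-0.6, 0.2, -1.6]
opening: 0.0176
```

>>> jog_arm([
  [-1,[0,0,0],[0,0,0]],
  [-1,[0,0,0],[0,0,0]],
  [-1,[0,0,0],[0,0,0]],
  [-1,[0,0,0],[0,0,0]],
  [-1,[0,0,0],[0,0,0]],
])

```text
time: 15.07
tool_pos: [0.4934, 0.0978, 0.2623]
tool_rot: [-3.141, -0.28, 1.565]
contact_force: [-0.1, 0.3, -0.7]
opening: 0.0178
```

Run:
```python
from h import *
T,s=tool(); print(s['time'],s['tool_pos'],s['tool_rot'],s['opening'],s['contact_force'],abs(s['qvel']).max())
print('in end low', (T@np.array([.0816-.22,0,.005,1]))[:3])
c=cam('side'); save('side13',c['img'])
P=cloud(c);H=hsv(c)
m=(((H[...,0]<8)|(H[...,0]>172)|((H[...,0]>100)&(H[...,0]<125)))&(H[...,1]>120)); m[:120]=0;m[:,:200]=0;m[280:]=0;m[:,320:]=0
q=P[m]; print(len(q), np.percentile(q,[2,50,98],axis=0).round(3))
c=cam('top'); save('top13',c['img'])
c=cam('wrist'); P=cloud(c);H=hsv(c); save('w13',c['img'])
```

```text
15.0667 [0.4933614  0.09781819 0.26225603] [-3.14100197 -0.2799832   1.56467241] 0.017782863331667974 [-0.08555464  0.27873703 -0.71272688] 0.0021101825417966557
in end low [ 0.49255237 -0.03380834  0.21920535]
308 [[ 0.485 -0.036  0.235]
 [ 0.493  0.016  0.251]
 [ 0.502  0.077  0.271]]
```

View pics/side13.png

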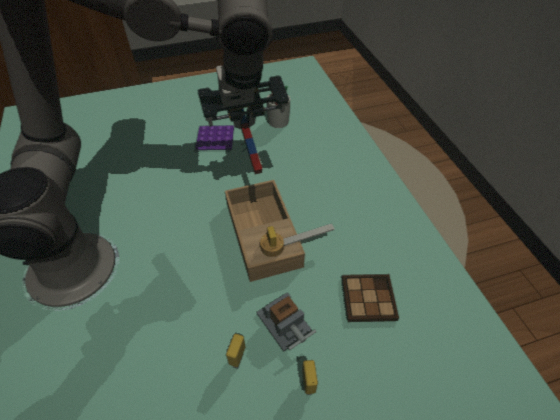

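View pics/top13.png

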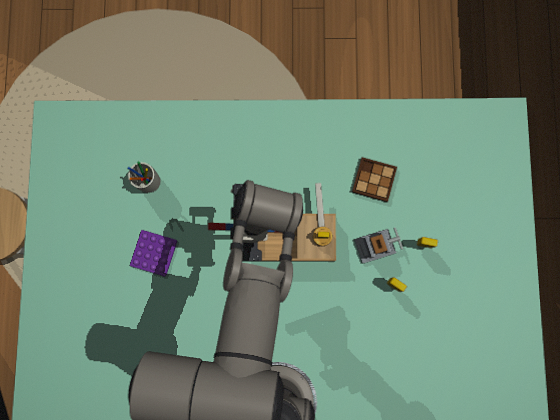

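The side view shows the rod, at about (252,150), held above the box. The bar (310,235) is swung off the hatch and the key stands in the lock (272,240). The toy, puzzle and pot haven't moved, so I'll hand in.

```bash
python3 -c "
from cell import job; print(job.hand_in())"
```

```text
the job is handed in; nothing more can be done
None
```

The job is done and handed in at about 15 s of the 58 s allowed. No verdict was reported.

- **Key and lock:** I took the smallest key from the vise and pushed it home in the lock. The push met about 10 N, and the bow's top then measured 127 mm above the table, as it should when the key is seated. I turned it clockwise until the moment rose to about 1.4 N m at the stop. The latch bar then measured about 0.07 rad from the box's +x, which matches the stop at 1.5. The key stays in the lock.
- **Rod:** I gripped it through the hatch, tilted it 16°, drew it out along its own axis and lifted it. At the last check it was held still with 17.8 mm between the fingers. Its lowest point was about 0.22 m above the table, which is about 15 cm above the lid.
- **Other objects:** The pop toy, tile puzzle, pencil pot and the two larger keys were unmoved in the last pictures.
- **Disagreement:** My two readings of the slot's position before insertion differed by about 1–2 mm. I corrected this from a close look at the wrist picture, and the key then went in without measurable resistance.

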